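# Set the bookmark jig to the long length

## Robot

A 6-joint arm with a two-finger parallel gripper is mounted at the origin on the work surface. World frame = base frame: x ahead of the robot, y to its left, z up, the work surface at z = 0. Lengths are in m, angles in degrees, forces in N, time in s.
With the tool pointing down it reaches from about 0.3 to 0.75 m from the base axis. Payload 8.5 kg.
Tool frame: the origin (TCP) lies between the finger pads; the fingertips stand 22 mm ahead of it and the grasp point (between the pads) lies 3 mm ahead of it (env.nose_length is the distance from the TCP to the fingertips, in m); z points along the fingers, x is the direction in which the jaws open and shut, and the axes are right-handed (so a half turn about z gives the same grasp; the last joint's range is limited). The gripper opens to 85 mm and grips with 20 to 120 N. Pads are 22 mm wide; open, the fingers measure 114 mm over their backs; the gripper's body (76 mm by 85 mm) begins 54 mm behind the grasp point. The pads swing forward as they close: fully open they stand 13 mm farther back than shut.
Start: joints at [56.419, 21.807, 74.336, -0, 83.858, -12.336], TCP at [0.199, 0.513, 0.253] pointing down, gripper open.
Joint ranges: [-178.18, 178.18], [-50.72, 133.34], [12.68, 142.11], [-81.47, 261.47], [9.98, 163.14], [-165.26, 165.26]. Speed limits (degrees/s): [136.94, 136.94, 180, 180, 180, 180].

## Interface

Orientations are given as a 3x3 rotation matrix whose columns are the frame's x, y, z axes.
In Python, from rig import env gives the robot as it stands.
- The arm moves only by the tool arm_command, never from a script. Its argument "steps" is a list of rows, each an object with "delta_pos": the shift along the world's x, y, z in mm, a list of three; "dr": the turn, a rotation vector about the world's x, y, z in degrees, a list of three. In form: [{"delta_pos": [dx, dy, dz], "dr": [wx, wy, wz]}, ...]. A call has 1 to 20 rows; each row shifts and turns the commanded pose from where the row before left it; what a row does not reach is not made up. A row lasts 1/10 s, in which the tool goes at most 50 mm and 8.59 degrees, less where a joint would pass 70% of its speed; a pose out of reach is approached as far as the arm can. A call with a gripper value outside its range is refused whole. "grip" is the opening, from 0 (shut) to 1 (fully open), set as the call begins (left out, the last holds). The fingers move at their own pace and stop on an object; "squeeze" is the grip in N (left out, the last holds). Time passes only in rows, so rows that do not move let the fingers close. It gives the time, the measured TCP pose, the force and the opening at its end, in the units of the state.
- env.observe(): the state, without advancing time (a new reading comes with each control period).
- env.get_image(name): name is "side" or "top" or "wrist"; returns the picture (420x560x3 uint8, blue, green, red); there is no depth.
- env.get_calibration(name): a dict with "fx", "fy", "cx", "cy" (pixels), "view" (4x4, takes a point from world to camera coordinates). Camera axes: x right, y up, looking along -z (the intrinsics and any distortion apply to the point x, -y, -z); pixel columns grow to the right and rows downward; lengths in m; the calibration is good to about 2 mm. A picture is of the moment at which its call begins: read the wrist's pose just before it. get_calibration takes no time and is no camera call; for the wrist camera it gives the pose at the moment of the call.
- env.close_job(): hands the job in, once; it reports no verdict.
The state is a dict: "time_s": time; "q": joint angles; "qvel": joint speeds; "joint_efforts": joint torques, N m; "position": TCP position; "tool_rot": TCP orientation; "ft_force": force on the tool from outside, world axes, zero at the start; "wrist_torque": the same for the moment, N m; "grip_width": finger opening in m.
Only numpy, scipy, OpenCV 4.12 (cv2) and the standard library are available. Lean on these libraries where they do the work, as an engineer would, in place of code of your own. Each camera call takes 0.05 s, during which the arm holds its last target. There are 200 camera calls.

## Task

The next bookmarks are the long ones: on the jig with the blue stop, lift the stop over the yellow bump and slide it along its rail all the way to the far end stop. Leave it sitting down on its rail there, and leave the red stop where it is.

Things in the scene. Friction and masses are not known exactly. Their poses are not given: they have to be found in the camera images.
- blue_grip (a point): Grip point on the axis of the blue stop's upright post, 24 x 24 mm, square to the rail, from 33 mm below to 17 mm above this point, which is 68 mm above the table when the stop is down. x: along the rail from bump to far end stop; z up; y to the paper bed. The post cannot turn. A blue arm reaches 90 mm out on the y side, its top 26 mm below this point: keep fingertips above it.
- blue_slide (a joint): Travel of the blue stop along its rail, m: starts at 0 to 0.008; 0.120 is against the far end stop (dark block). A fixed yellow bump, 12 mm thick, 14 mm high, stands across the rail: with the stop down it blocks at 0.010; lifted, the stop passes over and may come down once this is over 0.046. Friction about 1 N; it stays where left.
- blue_lift (a joint): Height of the blue stop above its rail, m: 0 sitting down, at most 0.035; it must be over 0.014 to pass the bump. No spring: let go, it falls back down by its weight (0.1 to 0.2 kg).
- red_slide (a joint): The same travel for the stop of the second jig, identical but red. It starts between 0 and 0.008, behind its own yellow bump, and must stay there.

How it is judged (in metres and radians):
At the end, for the whole second after the job is handed in: The blue stop is within 15 mm of the far end of its travel (slide over 0.105 m), down on its rail (lift under 4 mm) and at rest; the red stop is still behind its own bump (slide under 0.020 m) (value of joint blue_slide above 0.105 m and value of joint blue_lift below 0.004 m and velocity of joint blue_slide between -0.01 and 0.01 m/s and value of joint red_slide below 0.02 m); the robot touches nothing.
It fails at once if the red stop is moved out from behind its bump (value of joint red_slide above 0.02 m).
It also fails if it takes over 29 s, if anything falls off the work surface, if the arm or the gripper's body presses on something with over 40 N, if the wrist force passes 120 N, or if a joint passes its speed limit or range.

## Working session

There is one attempt and no reset: what is moved stays moved. The work goes in short steps, Python scripts to look and compute and a tool call to move; the robot and the scene stay as the last step left them, time stands still between calls to the robot, and variables do not carry over. Pictures are saved under pics/ and viewed, about 8 in all and at most 12, crops included, and the job is handed in when it is done.

Besides the shell and the picture viewer there is one more tool, called after ">>>" as name([rows], argument=value, ...), one row to a line, values as JSON. arm_command: Moves the arm, as the interface text tells. Its arguments: {"type":"object","properties":{"steps":{"type":"array"},"grip":{"type":"number"},"squeeze":{"type":"number"}},"required":["steps"]}

```bash
mkdir -p pics; python3 - <<'E'
from rig import env
import cv2,numpy as np
for n in("top","side"):
    cv2.imwrite(f"pics/{n}0.png",env.get_image(n))
    c=env.get_calibration(n);print(n,{k:(np.round(v,4).tolist() if k=="view" else v) for k,v in c.items()})
o=env.observe();print(o["time_s"],o["position"],o["tool_rot"],o["grip_width"])
E
```

```text
top {'fx': 394.16662624003516, 'fy': 394.16662624003516, 'cx': 276.04736480177877, 'cy': 215.7372721073158, 'view': [[-0.0133, -0.9992, -0.0365, -0.0168], [0.9892, -0.0185, 0.1452, -0.5252], [-0.1458, -0.0342, 0.9887, -0.6715], [0.0, 0.0, 0.0, 1.0]]}
side {'fx': 398.6678561501917, 'fy': 398.6678561501917, 'cx': 276.6619726076848, 'cy': 208.35258755852894, 'view': [[-0.9416, -0.3364, 0.0124, 0.4505], [0.1935, -0.5108, 0.8376, -0.185], [-0.2754, 0.7911, 0.5461, -0.5211], [0.0, 0.0, 0.0, 1.0]]}
0.1 [0.19916521 0.51242422 0.25278721] [[ 3.62351200e-01  9.32041357e-01 -7.19203617e-04]
 [ 9.32040812e-01 -3.62351797e-01 -1.04904697e-03]
 [-1.23835988e-03 -2.90203695e-04 -9.99999191e-01]] 0.08538407148631347
```

View pics/top0.png

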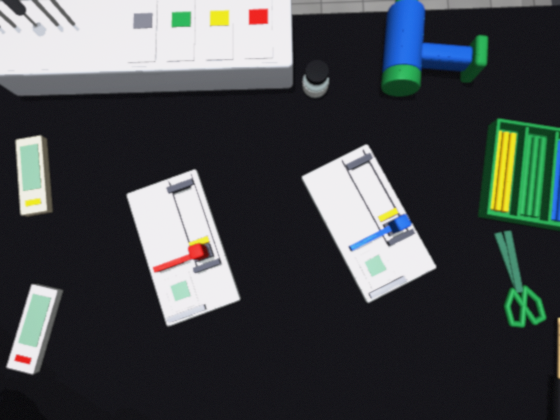

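View pics/side0.png

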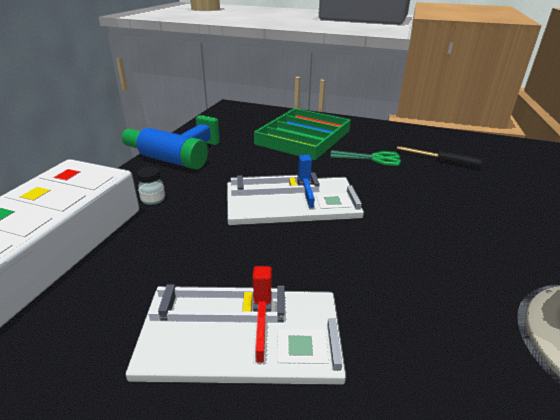

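The top view shows the blue post at about (402,222), its bump at (388,216), the far end block at (358,160) and the near block at (400,237). The side view shows the blue post top at about (305,160). I'll enlarge both areas.

```bash
python3 - <<'E'
import cv2,numpy as np
a=cv2.imread("pics/top0.png")[140:260,335:445];b=cv2.imread("pics/side0.png")[145:225,222:368]
A=cv2.resize(a,None,fx=5,fy=5,interpolation=cv2.INTER_CUBIC);B=cv2.resize(b,None,fx=5,fy=5,interpolation=cv2.INTER_CUBIC)
cv2.imwrite("pics/topc.png",A);cv2.imwrite("pics/sidec.png",B)
E
```

```text
(no output)
```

View pics/topc.png

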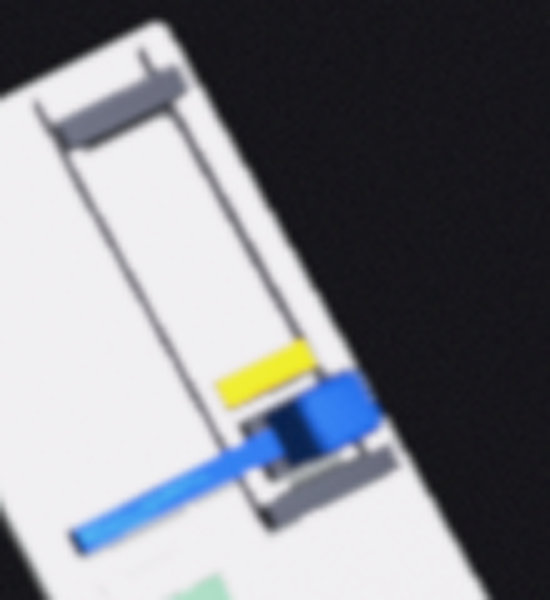

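View pics/sidec.png

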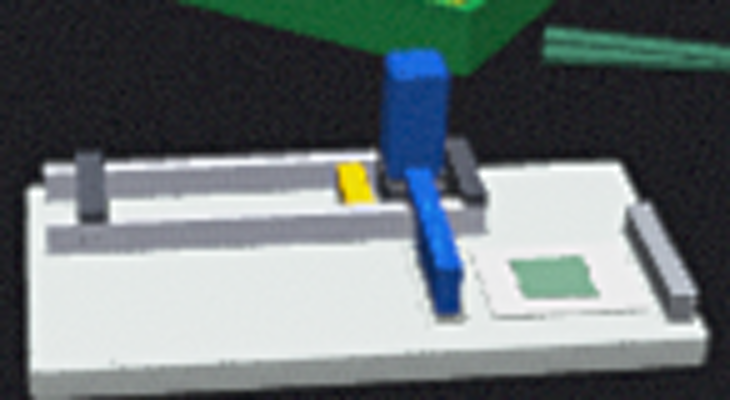

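The enlarged crops give these features:
- **Top crop:** the post's top face is centred at about (342,412). The left rail runs from (60,150) to (262,515) and the right rail from (150,62) to (365,455).
- **Side crop:** the post's top face is centred at about (416,62).

Next I'll triangulate, and segment the pale top face by colour as a check.

```bash
cat > h.py <<'E'
import numpy as np,cv2
from rig import env
def ray(c,p):
    V=np.array(c["view"]);R=V[:3,:3];o=-R.T@V[:3,3]
    d=R.T@np.array([(p[0]-c["cx"])/c["fx"],-(p[1]-c["cy"])/c["fy"],-1]);return o,d/np.linalg.norm(d)
def plane(c,p,z):
    o,d=ray(c,p);return o+d*(z-o[2])/d[2]
def tri(r1,r2):
    (a,u),(b,v)=r1,r2
    s=np.linalg.lstsq(np.c_[u,-v],b-a,rcond=None)[0];p=a+u*s[0];q=b+v*s[1]
    return (p+q)/2,np.linalg.norm(p-q)
E
python3 - <<'E'
from h import *
t=env.get_calibration("top");s=env.get_calibration("side")
T=lambda x,y:((x+.5)/5-.5+335,(y+.5)/5-.5+140); S=lambda x,y:((x+.5)/5-.5+222,(y+.5)/5-.5+145)
p,g=tri(ray(t,T(342,412)),ray(s,S(416,62)));print("post top",p,g)
q,g=tri(ray(t,T(82,540)),ray(s,S(446,265)));print("arm tip",q,g)
for z in(.02,.03,.04):
  for a,b in(((60,150),(262,515)),((150,62),(365,455))):
    d=plane(t,T(*a),z)-plane(t,T(*b),z);print(z,np.degrees(np.arctan2(d[1],d[0])))
for n,(a,b) in dict(far=((70,135),(185,80)),near=((268,525),(398,460)),bump=((228,400),(315,355))).items():
    P=plane(t,T(*a),.035);Q=plane(t,T(*b),.035);d=Q-P;print(n,P,Q,np.degrees(np.arctan2(d[1],d[0])))
im=cv2.imread("pics/top0.png");hsv=cv2.cvtColor(im,cv2.COLOR_BGR2HSV)
m=cv2.inRange(hsv,(105,150,190),(125,255,255));m[:, :335]=0;m[:,445:]=0;m[:205]=0;m[260:]=0
ys,xs=np.nonzero(m);print(len(xs));k=xs>393;print("topface",xs[k].mean(),ys[k].mean(),k.sum(),hsv[222,396:410].tolist())
E
```

```text
post top [ 0.5039829  -0.23750772  0.08301769] 0.00042706793882516214
arm tip [ 0.46586731 -0.15612403  0.0421467 ] 0.001290869532937015
0.02 26.10125378670775
0.02 25.303332837123904
0.03 26.10125378670775
0.03 25.3033328371239
0.04 26.10125378670776
0.04 25.303332837123904
far [ 0.61364938 -0.15902458  0.035     ] [ 0.63340871 -0.20172822  0.035     ] -65.16962512980382
near [ 0.46996137 -0.22300531  0.035     ] [ 0.49228172 -0.26994055  0.035     ] -64.56628609175908
bump [ 0.51484839 -0.21126641  0.035     ] [ 0.53053817 -0.24297788  0.035     ] -63.67533202395942
295
topface 402.487012987013 221.6883116883117 154 [[109, 208, 210], [108, 201, 232], [108, 197, 240], [108, 196, 242], [108, 197, 242], [108, 198, 242], [108, 199, 242], [108, 201, 241], [108, 203, 241], [108, 205, 240], [108, 206, 240], [108, 207, 239], [109, 209, 236], [109, 210, 225]]
```

Post top comes out at (0.504, -0.2375, 0.083), which agrees with the text's 0.085. The rail yaw is about 25.5°. I'll grip across the rail (jaw yaw about -64.4°), so I go above it first and then check with the wrist camera.

>>> arm_command([
  {"delta_pos": [17.9,-44.1,-4],"dr": [0,0,-7.83]},
  {"delta_pos": [17.9,-44.1,-4],"dr": [0,0,-7.83]},
  {"delta_pos": [17.9,-44.1,-4],"dr": [0,0,-7.83]},
  {"delta_pos": [17.9,-44.1,-4],"dr": [0,0,-7.83]},
  {"delta_pos": [17.9,-44.1,-4],"dr": [0,0,-7.83]},
  {"delta_pos": [17.9,-44.1,-4],"dr": [0,0,-7.83]},
  {"delta_pos": [17.9,-44.1,-4],"dr": [0,0,-7.83]},
  {"delta_pos": [17.9,-44.1,-4],"dr": [0,0,-7.83]},
  {"delta_pos": [17.9,-44.1,-4],"dr": [0,0,-7.83]},
  {"delta_pos": [17.9,-44.1,-4],"dr": [0,0,-7.83]},
  {"delta_pos": [17.9,-44.1,-4],"dr": [0,0,-7.83]},
  {"delta_pos": [17.9,-44.1,-4],"dr": [0,0,-7.83]},
  {"delta_pos": [17.9,-44.1,-4],"dr": [0,0,-7.83]},
  {"delta_pos": [17.9,-44.1,-4],"dr": [0,0,-7.83]},
  {"delta_pos": [17.9,-44.1,-4],"dr": [0,0,-7.83]},
  {"delta_pos": [17.9,-44.1,-4],"dr": [0,0,-7.83]},
  {"delta_pos": [17.9,-44.1,-4],"dr": [0,0,-7.83]},
  {"delta_pos": [0,0,0],"dr": [0,0,0]},
  {"delta_pos": [0,0,0],"dr": [0,0,0]},
], grip=1)

```text
time_s: 2.0
position: [0.5034, -0.2376, 0.1844]
tool_rot: [[0.432, -0.902, -0.001], [-0.902, -0.432, 0.001], [-0.002, 0.001, -1.0]]
ft_force: [0.9, 1.2, 0.6]
grip_width: 0.0853
```

```bash
python3 - <<'E'
from h import *
o=env.observe();R=np.array(o["tool_rot"]);print(o["time_s"],o["position"],R.round(3).tolist(),np.degrees(np.arctan2(R[1,0],R[0,0])),np.round(o["q"],1))
c=env.get_calibration("wrist");im=env.get_image("wrist");cv2.imwrite("pics/w1.png",im);np.save("w1.npy",c,allow_pickle=True)
for P in([.504,-.2375,.083],[.504,-.2375,.085]):
    v=np.array(c["view"])@np.r_[P,1];print(c["cx"]+c["fx"]*v[0]/-v[2],c["cy"]+c["fy"]*v[1]/v[2])
E
```

```text
2.0 [ 0.50335396 -0.23760326  0.18441345] [[0.432, -0.902, -0.001], [-0.902, -0.432, 0.001], [-0.002, 0.001, -1.0]] -64.39505519063279 [-37.5  25.9  79.7   0.   74.5  26.9]
275.7646143918408 223.57703645265565
275.75805795281144 224.60824080982792
```

View pics/w1.png

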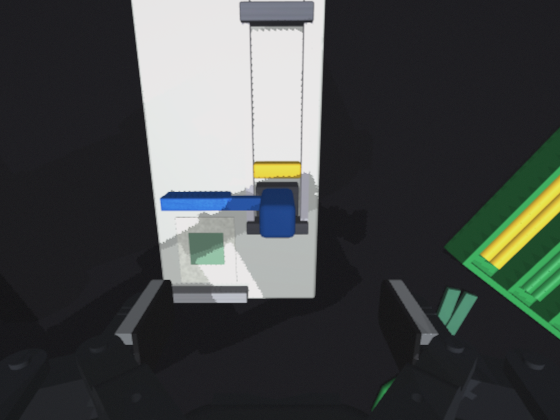

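The wrist view shows the post's top face spanning about x 260–296, y 206–237. Its centre, about (277,222), matches the predicted (276,224). The rails are vertical in the image, so yaw is good. Descending and gripping now.

>>> arm_command([
  {"delta_pos": [0.6,0,-22],"dr": [0,0,0]},
  {"delta_pos": [0,0,-22],"dr": [0,0,0]},
  {"delta_pos": [0,0,-22],"dr": [0,0,0]},
  {"delta_pos": [0,0,-20],"dr": [0,0,0]},
  {"delta_pos": [0,0,-16],"dr": [0,0,0]},
  {"delta_pos": [0,0,-9],"dr": [0,0,0]},
  {"delta_pos": [0,0,0],"dr": [0,0,0]},
  {"delta_pos": [0,0,0],"dr": [0,0,0]},
], grip=1)

```text
time_s: 2.85
position: [0.5044, -0.2368, 0.0751]
tool_rot: [[0.434, -0.901, 0.001], [-0.901, -0.434, -0.001], [0.001, -0.0, -1.0]]
ft_force: [0.5, -0.0, 0.4]
grip_width: 0.0851
```

>>> arm_command([
  {"delta_pos": [0,0,0],"dr": [0,0,0]},
  {"delta_pos": [0,0,0],"dr": [0,0,0]},
  {"delta_pos": [0,0,0],"dr": [0,0,0]},
  {"delta_pos": [0,0,0],"dr": [0,0,0]},
  {"delta_pos": [0,0,0],"dr": [0,0,0]},
  {"delta_pos": [0,0,0],"dr": [0,0,0]},
  {"delta_pos": [0,0,0],"dr": [0,0,0]},
  {"delta_pos": [0,0,0],"dr": [0,0,0]},
  {"delta_pos": [0,0,0],"dr": [0,0,0]},
  {"delta_pos": [0,0,0],"dr": [0,0,0]},
], grip=0.1, squeeze=35)

```text
time_s: 3.85
position: [0.5044, -0.2374, 0.0746]
tool_rot: [[0.433, -0.901, 0.001], [-0.901, -0.433, -0.001], [0.001, -0.0, -1.0]]
ft_force: [-0.7, -1.9, 5.1]
grip_width: 0.0234
```

Gripped at about 24 mm. Lifting 24 mm.

>>> arm_command([
  {"delta_pos": [0,0,4],"dr": [0,0,0]},
  {"delta_pos": [0,0,5],"dr": [0,0,0]},
  {"delta_pos": [0,0,6],"dr": [0,0,0]},
  {"delta_pos": [0,0,6],"dr": [0,0,0]},
  {"delta_pos": [0,0,3],"dr": [0,0,0]},
  {"delta_pos": [0,0,0],"dr": [0,0,0]},
  {"delta_pos": [0,0,0],"dr": [0,0,0]},
])

```text
time_s: 4.55
position: [0.5043, -0.2372, 0.0983]
tool_rot: [[0.433, -0.902, 0.0], [-0.902, -0.433, -0.0], [0.0, -0.0, -1.0]]
ft_force: [2.3, -4.0, -1.7]
grip_width: 0.0237
```

```bash
python3 - <<'E'
from h import *
a=env.get_image("side")[125:245,200:390];cv2.imwrite("pics/s2.png",cv2.resize(a,None,fx=4,fy=4,interpolation=cv2.INTER_CUBIC))
o=env.observe();print(o["position"],o["ft_force"],o["wrist_torque"],o["grip_width"])
E
```

```text
[ 0.50426542 -0.23721471  0.09825953] [ 2.1400021  -4.76169532 -1.25766602] [-0.8660222  -0.51433205  0.06596893] 0.02364197052230554
```

View pics/s2.png

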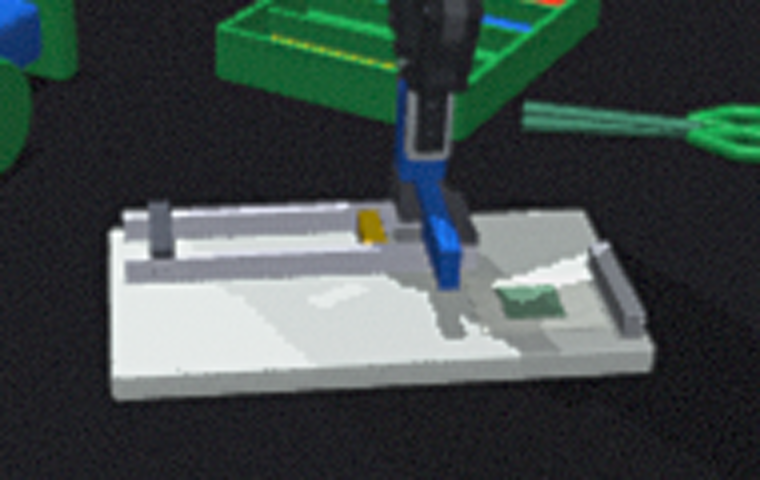

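The side crop shows the stop lifted, with its base clear of the rail and its arm raised. I'll slide about 55 mm and watch the lateral force.

>>> arm_command([
  {"delta_pos": [4.5,2.15,0],"dr": [0,0,0]},
  {"delta_pos": [9,4.3,0],"dr": [0,0,0]},
  {"delta_pos": [9,4.3,0],"dr": [0,0,0]},
  {"delta_pos": [9,4.3,0],"dr": [0,0,0]},
  {"delta_pos": [9,4.3,0],"dr": [0,0,0]},
  {"delta_pos": [9,4.3,0],"dr": [0,0,0]},
  {"delta_pos": [0,0,0],"dr": [0,0,0]},
  {"delta_pos": [0,0,0],"dr": [0,0,0]},
])

```text
time_s: 5.4
position: [0.5541, -0.2131, 0.0983]
tool_rot: [[0.433, -0.901, 0.001], [-0.901, -0.433, 0.0], [0.0, -0.001, -1.0]]
ft_force: [2.8, -3.6, -1.5]
grip_width: 0.0235
```

The lateral force hasn't changed, so the direction is good. Continuing another 50 mm, then creeping until contact.

>>> arm_command([
  {"delta_pos": [9,4.3,0],"dr": [0,0,0]},
  {"delta_pos": [9,4.3,0],"dr": [0,0,0]},
  {"delta_pos": [9,4.3,0],"dr": [0,0,0]},
  {"delta_pos": [9,4.3,0],"dr": [0,0,0]},
  {"delta_pos": [9,4.3,0],"dr": [0,0,0]},
  {"delta_pos": [3.6,1.7,0],"dr": [0,0,0]},
  {"delta_pos": [0,0,0],"dr": [0,0,0]},
  {"delta_pos": [0,0,0],"dr": [0,0,0]},
])

```text
time_s: 6.2
position: [0.6023, -0.19, 0.0983]
tool_rot: [[0.433, -0.901, 0.0], [-0.901, -0.433, 0.001], [-0.0, -0.0, -1.0]]
ft_force: [2.1, -1.5, -1.6]
grip_width: 0.0232
```

>>> arm_command([
  {"delta_pos": [1.8,0.9,0],"dr": [0,0,0]},
  {"delta_pos": [1.8,0.9,0],"dr": [0,0,0]},
  {"delta_pos": [0,0,0],"dr": [0,0,0]},
  {"delta_pos": [0,0,0],"dr": [0,0,0]},
])

```text
time_s: 6.6
position: [0.6058, -0.1883, 0.0983]
tool_rot: [[0.433, -0.902, -0.0], [-0.902, -0.433, 0.0], [-0.0, 0.0, -1.0]]
ft_force: [1.1, -2.6, -1.6]
grip_width: 0.0235
```

>>> arm_command([
  {"delta_pos": [1.8,0.9,0],"dr": [0,0,0]},
  {"delta_pos": [0,0,0],"dr": [0,0,0]},
  {"delta_pos": [0,0,0],"dr": [0,0,0]},
])

```text
time_s: 6.9
position: [0.6077, -0.1874, 0.0983]
tool_rot: [[0.433, -0.901, 0.0], [-0.901, -0.433, 0.0], [-0.0, -0.0, -1.0]]
ft_force: [1.1, 0.1, -0.7]
grip_width: 0.0236
```

>>> arm_command([
  {"delta_pos": [1.8,0.9,0],"dr": [0,0,0]},
  {"delta_pos": [0,0,0],"dr": [0,0,0]},
  {"delta_pos": [0,0,0],"dr": [0,0,0]},
])

```text
time_s: 7.2
position: [0.6087, -0.187, 0.098]
tool_rot: [[0.433, -0.902, -0.003], [-0.902, -0.433, -0.0], [-0.001, 0.002, -1.0]]
ft_force: [-4.3, -3.8, -1.4]
grip_width: 0.0235
```

Contact: the force along the rail has risen to about -5.5 N, so the stop is against the far end. I'll back off about 1 mm, lower it 24 mm and open.

>>> arm_command([
  {"delta_pos": [-1.5,-0.7,0],"dr": [0,0,0]},
  {"delta_pos": [0,0,-5],"dr": [0,0,0]},
  {"delta_pos": [0,0,-6],"dr": [0,0,0]},
  {"delta_pos": [0,0,-6],"dr": [0,0,0]},
  {"delta_pos": [0,0,-4],"dr": [0,0,0]},
  {"delta_pos": [0,0,-2],"dr": [0,0,0]},
  {"delta_pos": [0,0,0],"dr": [0,0,0]},
  {"delta_pos": [0,0,0],"dr": [0,0,0]},
])

```text
time_s: 8.0
position: [0.6081, -0.1873, 0.0754]
tool_rot: [[0.433, -0.901, 0.0], [-0.901, -0.433, 0.0], [0.0, -0.0, -1.0]]
ft_force: [2.4, -0.2, -0.4]
grip_width: 0.0235
```

>>> arm_command([
  {"delta_pos": [0,0,0],"dr": [0,0,0]},
  {"delta_pos": [0,0,0],"dr": [0,0,0]},
  {"delta_pos": [0,0,0],"dr": [0,0,0]},
  {"delta_pos": [0,0,0],"dr": [0,0,0]},
  {"delta_pos": [0,0,0],"dr": [0,0,0]},
  {"delta_pos": [0,0,0],"dr": [0,0,0]},
  {"delta_pos": [0,0,0],"dr": [0,0,0]},
  {"delta_pos": [0,0,0],"dr": [0,0,0]},
], grip=1)

```text
time_s: 8.8
position: [0.608, -0.1873, 0.0753]
tool_rot: [[0.433, -0.902, -0.0], [-0.902, -0.433, 0.0], [-0.0, 0.0, -1.0]]
ft_force: [-0.3, -0.2, 0.4]
grip_width: 0.0857
```

Open at 85 mm and the force is about zero. Retreating straight up, then looking.

>>> arm_command([
  {"delta_pos": [0,0,10],"dr": [0,0,0]},
  {"delta_pos": [0,0,20],"dr": [0,0,0]},
  {"delta_pos": [0,0,30],"dr": [0,0,0]},
  {"delta_pos": [0,0,30],"dr": [0,0,0]},
  {"delta_pos": [0,0,30],"dr": [0,0,0]},
  {"delta_pos": [0,0,20],"dr": [0,0,0]},
  {"delta_pos": [0,0,0],"dr": [0,0,0]},
  {"delta_pos": [0,0,0],"dr": [0,0,0]},
])

```text
time_s: 9.6
position: [0.6078, -0.1872, 0.2154]
tool_rot: [[0.433, -0.901, 0.0], [-0.901, -0.433, -0.0], [0.0, -0.0, -1.0]]
ft_force: [-0.7, -0.2, -0.3]
grip_width: 0.0855
```

```bash
python3 - <<'E'
from h import *
a=env.get_image("side");cv2.imwrite("pics/s3.png",a)
b=cv2.resize(a[125:245,200:390],None,fx=3,fy=3,interpolation=cv2.INTER_CUBIC);w=cv2.resize(a[250:400,120:360],None,fx=570/240,fy=570/240)[:240]
cv2.imwrite("pics/s3c.png",np.vstack([b,w]))
o=env.observe();print(o["time_s"],o["position"],o["ft_force"])
E
```

```text
9.65 [ 0.60759586 -0.1871535   0.21448805] [-0.24159582 -1.12932357  0.42573836]
```

View pics/s3c.png

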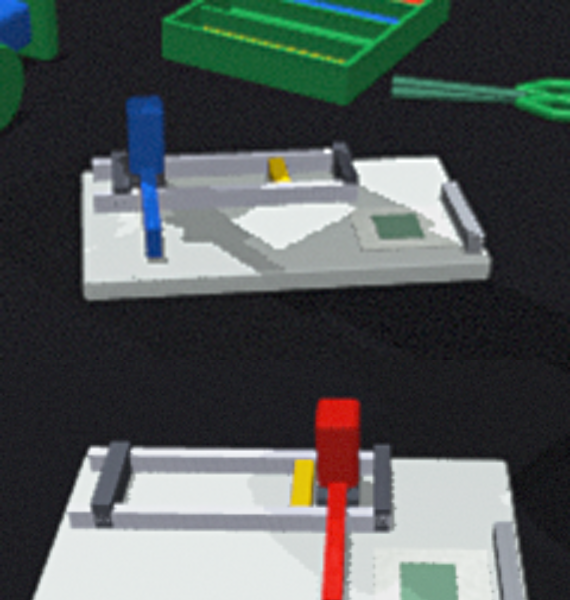

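The side crop shows the blue stop down between the rails beside the far end block, its post top at crop (145,101), or pixel (248,159). The red stop is still behind its bump. I'll do one numeric check of the height and then hand in.

```bash
python3 - <<'E'
from h import *
c=env.get_calibration("side")
for z in(.083,.087,.1):
    v=np.array(c["view"])@np.array([.608,-.187,z,1]);print(z,c["cx"]-c["fx"]*v[0]/v[2],c["cy"]+c["fy"]*v[1]/v[2])
env.close_job()
E
```

```text
0.083 247.39420874624494 159.144946543367
0.087 247.33819299276118 157.3158027509017
0.1 247.15398020366618 151.30050064908232
the job is handed in; nothing more can be done
```

I gripped the blue post across the rail, lifted it 24 mm and carried it over the bump. I slid it about 115 mm until it touched the far end stop (about 5.5 N along the rail). Then I backed off about 1 mm, lowered it, opened the gripper and retreated straight up. The job was handed in at about 9.7 s.

**Last checks:**
- **Blue stop:** the side view shows it down on its rail beside the far end block. Its post top is at pixel (248,159), against about (247,159) expected when fully down.
- **Red stop:** it is still behind its own bump.
- **Gripper:** it is well above the post, with only about 1 N of noise on the force reading.

No check failed or disagreed. The camera put the post top at 83 mm against the text's 85 mm, within the calibration error.

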